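Stand the reagent bottles in order of height

ROBOT

A 6-joint arm with a two-finger parallel gripper is mounted at the origin on a cart in front of the work surface, level with it; the furniture and walls round the work are solid. World frame = base frame: x ahead of the robot, y to its left, z up, the work surface at z = 0. Lengths are in mm, angles in rad, forces in N, time in s.
With the tool pointing down it reaches from about 300 to 850 mm from the base axis. Payload 5.4 kg.
Tool frame: the origin (TCP) lies at the very end of the fingers, on their centre line; the grasp point (between the pads) lies 19 mm behind it; z points along the fingers, y is the line along which they close (so a half turn about z gives the same grasp; the last joint's range is limited). The gripper opens to 85 mm and grips with 20 to 120 N. Pads are 22 mm wide; open, the fingers measure 114 mm over their backs; the gripper's body (76 mm by 85 mm) begins 54 mm behind the grasp point. The pads swing forward as they close: fully open they stand 13 mm farther back than shut.
Start: joints at [-1.396, 0.158, 1.597, -0, 1.386, -0.21], TCP at [215.815, -532.945, 231.299] pointing down, gripper open.
Joint ranges: [-2.91, 2.91], [-0.94, 2.29], [0.18, 2.7], [-1.29, 4.43], [0.17, 2.64], [-3, 3]. Speed limits (rad/s): [2.57, 2.57, 3.14, 3.14, 3.14, 3.14].

INTERFACE

Orientations are given as a unit quaternion [x, y, z, w].
In Python, from workcell import telemetry, eyes, order gives the robot as it stands.
- The arm moves only by the tool move_arm, never from a script. Its argument "deltas" is a list of rows, each a list of 6 numbers: the shift along the tool's x, y, z normalised to -1 to 1, where 1 is 20 mm, then the turn, a rotation vector about the tool's x, y, z normalised to -1 to 1, where 1 is 45 degrees. A call has 1 to 20 rows; each row shifts and turns the commanded pose from where the row before left it, along the tool's axes as they then stand; what a row does not reach is not made up. A row lasts 1/12 s, in which the tool goes at most 41.7 mm and 7.16 degrees, less where a joint would pass 70% of its speed; a pose out of reach is approached as far as the arm can. A call with a number of a shift or a turn outside -1 to 1 is refused whole. A call with a gripper value outside its range is refused whole. "grip" is the opening in per cent of the stroke, from 0 (shut) to 100 (fully open), set as the call begins (left out, the last holds). The fingers move at their own pace and stop on an object; "force" is the grip in N (left out, the last holds). Time passes only in rows, so rows that do not move let the fingers close. It gives the time, the measured TCP pose, the force, the opening and the grip force at its end, in the units of the state.
- telemetry.get_state(): the state, without advancing time (a new reading comes with each control period).
- eyes.read_camera(name): name is "side" or "top" or "wrist"; returns a dict with "img" (384x512x3 uint8, red, green, blue), "intrinsics" (3x3 intrinsics, pixels), "xyz" and "attitude" of the camera in the world. Camera axes: x right, y down, z forward; pixel columns grow to the right and rows downward; lengths in mm; the calibration is good to about 2 mm. The wrist camera is an equidistant fisheye: a pixel r from the principal point sees the ray r / f radians off the axis. A picture is of the moment at which its call begins. There is no depth.
- order.close_job(): hands the job in; it is judged then, once.
The state is a dict: "time_s": time; "q": joint angles; "joint_velocities": joint speeds; "joint_torque": joint torques, N m; "eef_pos": TCP position; "ee_rot": TCP orientation; "force": force on the tool from outside, world axes, zero at the start; "wrist_torque": the same for the moment, N m; "width": finger opening in mm; "gripper_force": force on a finger pad.
Only numpy, scipy, OpenCV 4.12 (cv2) and the standard library are available. Lean on these libraries where they do the work, as an engineer would, in place of code of your own. Each camera call takes 0.05 s, during which the arm holds its last target. There are 200 camera calls.

TASK

Stand the four capped containers (three bottles and the vial) on the stand's four rubber pads, one upright in the middle of each pad, in order of height: the tallest on the pad beside the upright dark steel end plate, the smallest on the pad at the far end beside the little peg. Keep every container upright throughout and leave them all standing freely.

Things in the scene. Friction and masses are not known exactly. Their poses are not given: they have to be found in the camera images.
- bottle_tall_mid (a point): The tallest: translucent white bottle with a blue screw cap, 150 mm tall; round body 64 mm in diameter up to 94 mm above its foot, then a sloping shoulder; cap 38 mm in diameter, from 126 mm above the foot to the top, fixed, may be gripped. Loose, stands upright on the bench. This point is on its axis half-way up, 75 mm above its foot; z is up along the bottle, its yaw does not matter.
- bottle_medium_mid (a point): The second tallest: brown translucent bottle with a red screw cap, 115 mm tall; round body 54 mm in diameter up to 72 mm above its foot, then a sloping shoulder; cap 35 mm in diameter, from 94 mm above the foot to the top, fixed, may be gripped. Loose, stands upright on the bench. This point is on its axis half-way up, 57.5 mm above its foot; z is up along the bottle, its yaw does not matter.
- bottle_short_mid (a point): The third tallest: white bottle with a white screw cap, 85 mm tall; round body 42 mm in diameter up to 53 mm above its foot, then a sloping shoulder; cap 29 mm in diameter, from 68 mm above the foot to the top, fixed, may be gripped. Loose, stands upright on the bench. This point is on its axis half-way up, 42.5 mm above its foot; z is up along the bottle, its yaw does not matter.
- vial_mid (a point): The smallest: straight vial with a black screw cap, 61 mm tall; body 27 mm in diameter up to 44 mm above its foot; cap 26 mm in diameter, from 46 mm above the foot to the top, fixed, may be gripped. Loose, stands upright on the bench. This point is on its axis half-way up, 30.5 mm above its foot; z is up along the bottle, its yaw does not matter.
- pad_1: Thin flat round black rubber pad, 67 mm in diameter, 2 mm thick, at one end of the row. Four such equal pads, 70 mm from centre to centre, lie fixed in a straight row on a fixed flat aluminium strip (328 x 88 x 10 mm) on the bench. Origin: centre of the pad's underside, 10 mm above the bench, so its upper face is 12 mm above the bench; its y axis runs along the row, from pad_4 towards pad_1, z is up.
- pad_2: Thin flat round black rubber pad, 67 mm in diameter, 2 mm thick, second in the row, between pad_1 and pad_3. Four such equal pads, 70 mm from centre to centre, lie fixed in a straight row on a fixed flat aluminium strip (328 x 88 x 10 mm) on the bench. Origin: centre of the pad's underside, 10 mm above the bench, so its upper face is 12 mm above the bench; its y axis runs along the row, from pad_4 towards pad_1, z is up.
- pad_3: Thin flat round black rubber pad, 67 mm in diameter, 2 mm thick, third in the row, between pad_2 and pad_4. Four such equal pads, 70 mm from centre to centre, lie fixed in a straight row on a fixed flat aluminium strip (328 x 88 x 10 mm) on the bench. Origin: centre of the pad's underside, 10 mm above the bench, so its upper face is 12 mm above the bench; its y axis runs along the row, from pad_4 towards pad_1, z is up.
- pad_4: Thin flat round black rubber pad, 67 mm in diameter, 2 mm thick, at the other end of the row. Four such equal pads, 70 mm from centre to centre, lie fixed in a straight row on a fixed flat aluminium strip (328 x 88 x 10 mm) on the bench. Origin: centre of the pad's underside, 10 mm above the bench, so its upper face is 12 mm above the bench; its y axis runs along the row, from pad_4 towards pad_1, z is up.
- end_plate: Upright dark steel plate across one end of the strip, 80 mm wide, 45 mm high, 8 mm thick, fixed; it stands 49 mm outside the centre of the end pad, beside pad_1 in some starts and beside pad_4 in others. Origin: middle of its lower edge, on the strip (10 mm above the bench); its x axis runs along the plate's width (across the row), y along the row, z up.
- end_peg: Small black round peg, 12 mm wide, 15 mm high, fixed at the strip's other end, 49 mm outside the end pad's centre. Origin: centre of its underside, 10 mm above the bench. Obstacles: a heating bath 220 mm high, right of the stand, reaches to 0.38 m ahead of the robot; glass flasks hang from 0.2 m up, over the bath beyond 0.53 m and behind the stand beyond 0.51 m ahead.

How it is judged:
By the outcome, as a careful person would: the job done as asked, in the order asked, and still so for the second after the job is handed in, with the robot touching nothing.
It also fails if it takes over 144 s, if anything falls off the work surface, if the arm or the gripper's body presses on something with over 40 N, if the wrist force passes 120 N, or if a joint passes its speed limit or range.

## Working session

There is one attempt and no reset: what is moved stays moved. The work goes in short steps, Python scripts to look and compute and a tool call to move; the robot and the scene stay as the last step left them, time stands still between calls to the robot, and variables do not carry over. Pictures are saved under pics/ and viewed, at most 17 in all, crops included, and the job is handed in when it is done.

Besides the shell and the picture viewer there is one more tool, called after "Call:" as name(argument=value, ...), one argument or row to a line, values as JSON. move_arm: Moves the arm, as the interface text tells. Its arguments: {"type":"object","properties":{"deltas":{"type":"array","items":{"type":"array","items":{"type":"number","minimum":-1,"maximum":1}}},"grip":{"type":"number"},"force":{"type":"number"}},"required":["deltas"]}

```bash
mkdir -p pics; ls; python3 - <<'E'
from workcell import telemetry, eyes
import cv2
print(telemetry.get_state())
for n in ("top","side"):
    c=eyes.read_camera(n); cv2.imwrite(f"pics/{n}0.png",c["img"][:,:,::-1]); print(n,c["intrinsics"],c["xyz"],c["attitude"])
E
```

```text
pics
{'time_s': 0.0, 'q': array([-1.39607346e+00,  1.59049205e-01,  1.59825207e+00, -2.09562084e-05,
        1.38620528e+00, -2.10114214e-01]), 'joint_velocities': array([-0.00149702, -0.00085597,  0.00033951, -0.00191052, -0.00203782,
       -0.00060069]), 'joint_torque': array([ 1.57366390e-03, -3.95993507e+01, -3.31429696e+01, -4.18242439e-05,
        8.38355860e-03,  1.71828111e-05]), 'eef_pos': array([ 215.71798395, -532.34271091,  230.30688193]), 'ee_rot': array([ 9.81543782e-01,  1.91235165e-01,  6.63635009e-06, -9.56982135e-04]), 'force': array([ 0.46696433, -0.08869204,  0.73379152]), 'wrist_torque': array([ 0.01283692, -0.00261898, -0.00092032]), 'gripper_force': 0.0, 'width': 85.1022651666373}
top [[477.88900699   0.         254.48278166]
 [  0.         477.88900699 188.37240491]
 [  0.           0.           1.        ]] [ 282.27415226   34.02770497 1645.26229118] [-0.70055393  0.71062001 -0.04912958  0.04277462]
side [[497.02103733   0.         247.66323985]
 [  0.         497.02103733 191.39322076]
 [  0.           0.           1.        ]] [-354.97347719 1284.80095767  819.83998433] [-0.24338378  0.8121499  -0.50578787  0.15923414]
```

View pics/top0.png

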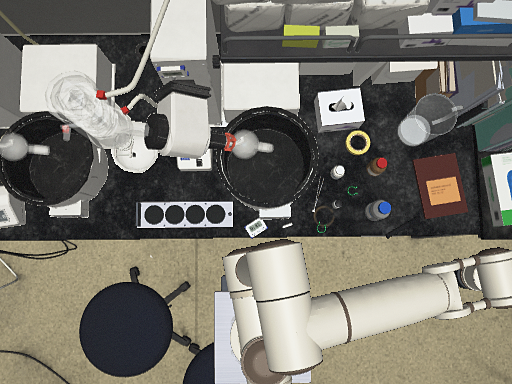

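View pics/side0.png

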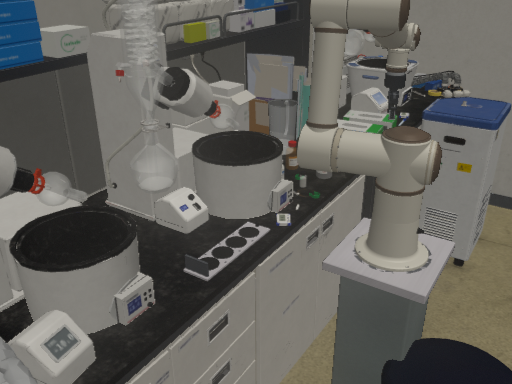

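The top view shows the stand at (185,214) with four pads. The blue cap is at about (378,210), red (378,165), white (338,172), and the vial probably near (336,205). The side view shows the end plate at the +y (left) end of the stand, (197,266). I'll zoom in next.

```bash
cat > h.py <<'E'
import numpy as np, cv2
from scipy.spatial.transform import Rotation as R
from workcell import telemetry, eyes
def ray(c,px):
    K=c["intrinsics"]; d=np.linalg.inv(K)@np.array([px[0],px[1],1.]); return R.from_quat(c["attitude"]).apply(d)
def onplane(c,px,z):
    d=ray(c,px); o=np.array(c["xyz"]); return o+d*(z-o[2])/d[2]
def proj(c,p):
    v=R.from_quat(c["attitude"]).inv().apply(np.array(p,float)-c["xyz"]); u=c["intrinsics"]@(v/v[2]); return u[:2]
E
python3 - <<'E'
from h import *
c=eyes.read_camera("top"); im=c["img"][:,:,::-1].copy()
a=cv2.resize(im[140:245,295:415],None,fx=6,fy=5.7,interpolation=cv2.INTER_CUBIC)[:,:720]
cv2.imwrite("pics/z1.png",cv2.resize(im[145:240,300:400],(600,570),interpolation=cv2.INTER_CUBIC))
cv2.imwrite("pics/z2.png",cv2.resize(im[190:240,130:240],(770,350),interpolation=cv2.INTER_CUBIC))
for p,z in [((378,165),115),((378,210),150),((338,172),85),((336,205),61),((153,214),12),((215,214),12)]: print(p,onplane(c,p,z).round())
hsv=cv2.cvtColor(im,cv2.COLOR_BGR2HSV)
# pads
g=cv2.cvtColor(im,cv2.COLOR_BGR2GRAY)
m=(g<80).astype(np.uint8)
n,l,s,ce=cv2.connectedComponentsWithStats(m[200:230,138:232])
for i in range(1,n):
    if s[i,4]>100: print(s[i],ce[i]+[138,200],onplane(c,ce[i]+[138,200],12).round(1))
E
```

```text
(378, 165) [ 554. -385.  115.]
(378, 210) [ 404. -368.  150.]
(338, 172) [ 537. -259.   85.]
(336, 205) [ 430. -253.   61.]
(153, 214) [412. 366.  12.]
(215, 214) [409. 154.  12.]
[  0   0  94  26 202] [163.82178218 204.88613861] [443.  329.2  12. ]
[  7   5  19  19 279] [153.65591398 214.26523297] [411.3 363.5  12. ]
[ 27   5  19  19 282] [174.20567376 214.09574468] [410.9 293.4  12. ]
[ 48   5  19  19 280] [194.75357143 213.86071429] [410.7 223.3  12. ]
[ 68   5  19  18 276] [215.07608696 213.67028986] [410.4 153.8  12. ]
[  0  27  94   3 214] [188.63084112 228.31775701] [361.7 244.   12. ]
```

View pics/z1.png

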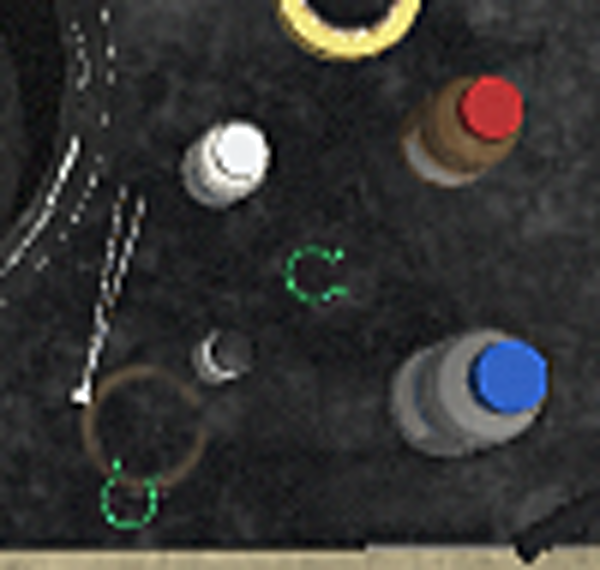

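View pics/z2.png

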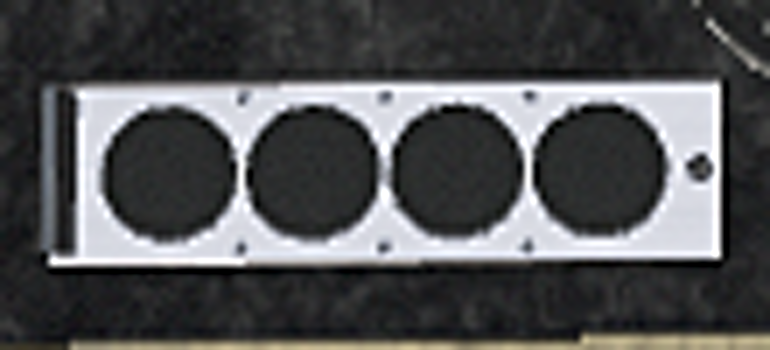

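z1 shows caps at zoom pixels blue (509,376), red (491,107), white (242,151), black vial (235,352). z2 shows the plate at the left (+y) end and the peg at the right. Next I'll refine the caps with masks and outline the bath.

```bash
python3 - <<'E'
from h import *
c=eyes.read_camera("top"); im=c["img"]; hsv=cv2.cvtColor(im,cv2.COLOR_RGB2HSV); r,g,b=[im[:,:,i].astype(int) for i in range(3)]
ms={"red":((r>130)&(g<90),115,(375,155,392,172)),"blue":((b>130)&(r<100),150,(375,198,395,217)),"white":((r>205),85,(330,160,348,182)),
"vial":(((r<75)&(r>35)),61,(334,198,343,209))}
for n,(m,z,(x0,y0,x1,y1)) in ms.items():
    q=np.zeros(r.shape,bool); q[y0:y1,x0:x1]=m[y0:y1,x0:x1]; ys,xs=np.nonzero(q)
    p=(xs.mean(),ys.mean()); print(n,len(xs),p,onplane(c,p,z).round(1))
print("vial by eye",onplane(c,(338.8,203.3),61).round(1))
for p in [(267,208),(216,157),(318,157),(267,106),(231,121),(303,193),(231,193)]: print("bath",p,onplane(c,p,220).round(0))
cv2.imwrite("pics/bath.png",cv2.resize(im[95:240,200:335,::-1],(540,580)))
E
```

```text
red 80 (np.float64(381.7875), np.float64(162.5375)) [ 561.6 -397.4  115. ]
blue 108 (np.float64(384.9166666666667), np.float64(207.32407407407408)) [ 412.  -390.4  150. ]
white 74 (np.float64(338.8783783783784), np.float64(170.51351351351352)) [ 542.1 -262.1   85. ]
vial 43 (np.float64(338.74418604651163), np.float64(203.0)) [ 436.3 -262.    61. ]
vial by eye [ 435.3 -262.2   61. ]
bath (267, 208) [409. -17. 220.]
bath (216, 157) [566. 135. 220.]
bath (318, 157) [ 562. -175.  220.]
bath (267, 106) [724. -23. 220.]
bath (231, 121) [678.  89. 220.]
bath (303, 193) [ 453. -126.  220.]
bath (231, 193) [456.  91. 220.]
```

View pics/bath.png

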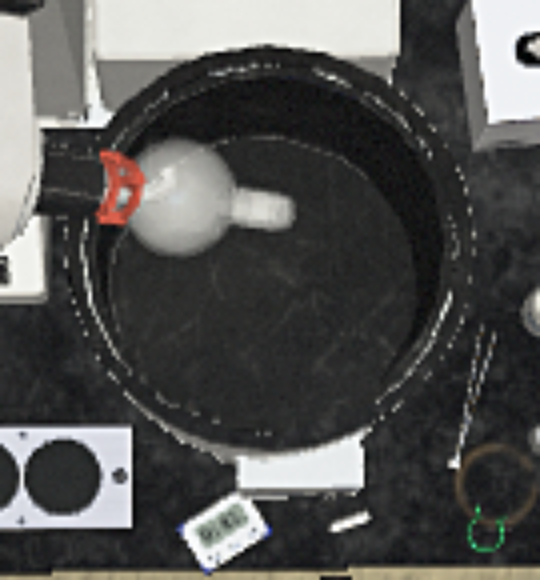

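Call:
move_arm(
  deltas=[
    [0,0,-1,0,0,-0.151],
    [0,0,-1,0,0,-0.151],
    [0,0,-1,0,0,-0.151],
    [0,0,-1,0,0,-0.151],
    [0,0,0,0,0,-0.151],
    [0,0,0,0,0,-0.151],
    [0,0,0,0,0,-0.151],
    [0,0,0,0,0,-0.151],
    [0,0,0,0,0,-0.151],
    [0,0,0,0,0,-0.151],
    [0,0,0,0,0,0],
    [0,0,0,0,0,0],
  ],
  grip=100,
  force=50,
)

```text
time_s: 1.2
eef_pos: [215.8, -532.8, 311.1]
ee_rot: [0.708, 0.706, 0.0, -0.0]
force: [-0.0, 0.5, -0.0]
width: 85.4
gripper_force: 0.0
```

The bath picture shows its rim centred at about (267,157) in the top image, i.e. (565,-20) mm with a radius of about 155. That leaves enough clearance at pad_4. I'll go above the vial first.

Call:
move_arm(
  deltas=[
    [0.968,0.786,0,0,0,0],
    [0.968,0.786,0,0,0,0],
    [0.968,0.786,0,0,0,0],
    [0.968,0.786,0,0,0,0],
    [0.968,0.786,0,0,0,0],
    [0.968,0.786,0,0,0,0],
    [0.968,0.786,0,0,0,0],
    [0.968,0.786,0,0,0,0],
    [0.968,0.786,0,0,0,0],
    [0.968,0.786,0,0,0,0],
    [0.968,0.786,0.5,0,0,0],
    [0.968,0.786,1,0,0,0],
    [0.968,0.786,1,0,0,0],
    [0.968,0.786,1,0,0,0],
    [0,0,1,0,0,0],
    [0,0,1,0,0,0],
    [0,0,1,0,0,0],
    [0,0,1,0,0,0],
    [0,0,0,0,0,0],
    [0,0,0,0,0,0],
  ],
)

```text
time_s: 2.87
eef_pos: [435.3, -261.3, 160.6]
ee_rot: [0.708, 0.706, -0.0, -0.001]
force: [-0.1, 0.0, -0.4]
width: 85.4
gripper_force: 0.0
```

```bash
cat >> h.py <<'E'
def wplane(c,px,z):
    K=c["intrinsics"]; v=np.array([px[0]-K[0,2],px[1]-K[1,2]]); r=np.hypot(*v); t=r/K[0,0]
    d=np.array([*(np.sin(t)*v/max(r,1e-9)),np.cos(t)]); d=R.from_quat(c["attitude"]).apply(d); o=np.array(c["xyz"]); return o+d*(z-o[2])/d[2]
def wproj(c,p):
    v=R.from_quat(c["attitude"]).inv().apply(np.array(p,float)-c["xyz"]); h=np.hypot(v[0],v[1]); t=np.arctan2(h,v[2]); K=c["intrinsics"]
    return np.array([K[0,2],K[1,2]])+K[0,0]*t*v[:2]/h
E
python3 - <<'E'
from h import *
c=eyes.read_camera("wrist"); print(c["xyz"],c["attitude"],c["intrinsics"][0])
cv2.imwrite("pics/w1.png",c["img"][:,:,::-1])
for p in [(436,-262,61),(544,-264,85),(561.6,-397.4,115),(412,-390,150)]: print(p,wproj(c,p))
E
```

```text
[ 435.88986293 -185.65114467  302.69743883] [ 9.88820236e-01 -1.26266809e-03 -8.37201219e-04  1.49104815e-01] [297.31863964   0.         257.09393536]
(436, -262, 61) [257.8317728  191.12429072]
(544, -264, 85) [387.73387497 201.69453331]
(561.6, -397.4, 115) [388.36637559 341.35042507]
(412, -390, 150) [228.3544956  375.86181457]
```

View pics/w1.png

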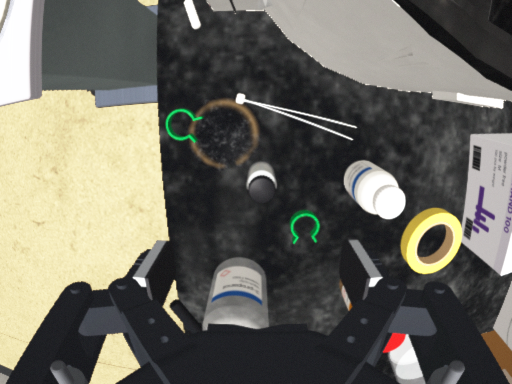

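The wrist view shows the vial cap at about (262,190), against a predicted (258,191), so it's +3 mm in x. The white cap is at about (390,201), as predicted. Down and grasp.

Call:
move_arm(
  deltas=[
    [0,0.15,0.9,0,0,0],
    [0,0,0.9,0,0,0],
    [0,0,0.9,0,0,0],
    [0,0,0.9,0,0,0],
    [0,0,0.9,0,0,0],
    [0,0,0.9,0,0,0],
    [0,0,0.9,0,0,0],
    [0,0,0.6,0,0,0],
    [0,0,0.4,0,0,0],
    [0,0,0,0,0,0],
    [0,0,0,0,0,0],
  ],
)

```text
time_s: 3.83
eef_pos: [439.4, -262.5, 16.1]
ee_rot: [0.707, 0.707, 0.0, 0.001]
force: [-0.3, 0.4, 0.5]
width: 85.6
gripper_force: 0.0
```

Call:
move_arm(
  deltas=[
    [0,0,0,0,0,0],
    [0,0,0,0,0,0],
    [0,0,0,0,0,0],
    [0,0,0,0,0,0],
    [0,0,0,0,0,0],
    [0,0,0,0,0,0],
    [0,0,0,0,0,0],
    [0,0,0,0,0,0],
    [0,0,0,0,0,0],
    [0,0,0,0,0,0],
    [0,0,0,0,0,0],
    [0,0,0,0,0,0],
  ],
  grip=0,
  force=40,
)

```text
time_s: 4.83
eef_pos: [439.2, -262.2, 15.8]
ee_rot: [0.707, 0.707, -0.0, 0.0]
force: [-0.7, 1.0, 5.9]
width: 26.1
gripper_force: 39.7
```

Call:
move_arm(
  deltas=[
    [0,0,-0.3,0,0,0],
    [0,0,-1,0,0,0],
    [0,0,-1,0,0,0],
    [0,0,-1,0,0,0],
    [0,0,-1,0,0,0],
    [0,0,-1,0,0,0],
    [0,0,-1,0,0,0],
    [0,0,-1,0,0,0],
    [0,0,-1,0,0,0],
    [0,0,-1,0,0,0],
    [0,0,-1,0,0,0],
    [0,0,-1,0,0,0],
    [0,0,-1,0,0,0],
    [0,0,-0.7,0,0,0],
  ],
)

```text
time_s: 6.0
eef_pos: [439.0, -262.0, 277.2]
ee_rot: [0.707, 0.707, 0.0, 0.001]
force: [-0.3, -0.3, -0.6]
width: 25.5
gripper_force: 39.3
```

Call:
move_arm(
  deltas=[
    [0.4,-0.4,0,0,0,0],
    [1,-0.4,0,0,0,0],
    [1,-0.4,0,0,0,0],
    [1,-0.24,0,0,0,0],
    [1,0,0,0,0,0],
    [1,0,0,0,0,0],
    [1,0,0,0,0,0],
    [1,0,0,0,0,0],
    [1,0,0,0,0,0],
    [1,0,0,0,0,0],
    [1,0,0,0,0,0],
    [1,0,0,0,0,0],
    [1,0,0,0,0,0],
    [1,0,0,0,0,0],
    [1,0,0,0,0,0],
    [1,0,0,0,0,0],
    [1,0,0,0,0,0],
    [1,0,0,0,0,0],
    [1,0,0,0,0,0],
    [1,0,0,0,0,0],
  ],
)

```text
time_s: 7.67
eef_pos: [409.6, 127.1, 275.1]
ee_rot: [0.707, 0.707, -0.0, -0.0]
force: [0.1, -0.7, -0.1]
width: 25.8
gripper_force: 39.4
```

Call:
move_arm(
  deltas=[
    [1,0,0,0,0,0],
    [0.4,0,0,0,0,0],
    [0,0,0,0,0,0],
    [0,0,0,0,0,0],
    [0,0,0,0,0,0],
  ],
)

```text
time_s: 8.08
eef_pos: [410.1, 153.3, 275.2]
ee_rot: [0.707, 0.707, -0.0, 0.0]
force: [0.1, 0.1, 0.6]
width: 25.8
gripper_force: 39.4
```

```bash
python3 - <<'E'
from h import *
c=eyes.read_camera("wrist"); im=c["img"]
cv2.imwrite("pics/w2.png",im[:,:,::-1])
for p in [(410.5,153.8,12),(410.7,223.3,12),(411,293.4,12),(410.5,153.8,322),(410.5,153.8,260)]: print(p,wproj(c,p).round(1))
E
```

```text
(410.5, 153.8, 12) [257.2 154.2]
(410.7, 223.3, 12) [257.3 103.8]
(411, 293.4, 12) [257.4  52.8]
(410.5, 153.8, 322) [257.7 298.9]
(410.5, 153.8, 260) [257.5 232.6]
```

View pics/w2.png

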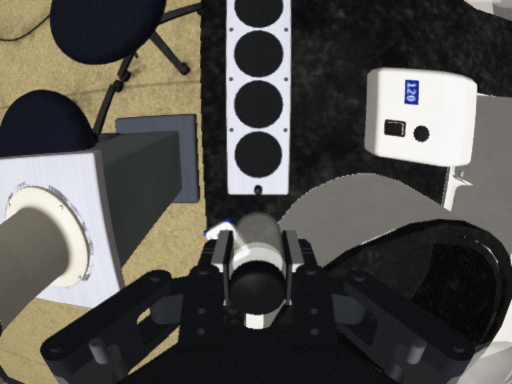

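The wrist view shows pad_4 centred at about (258,154), as predicted. The vial hangs upright, with its foot edge at row ~211 and the cap's near edge at row ~313.

```bash
python3 - <<'E'
from h import *
c=eyes.read_camera("wrist"); im=c["img"]; g=im.max(2)
print("col257 rows 195-330:",[int(v) for v in g[195:330:3,257]])
m=(g<70).astype(np.uint8); m2=np.zeros_like(m); m2[125:185,230:287]=m[125:185,230:287]
n,l,s,ce=cv2.connectedComponentsWithStats(m2); i=1+s[1:,4].argmax(); print("pad4",s[i],ce[i],wplane(c,ce[i],12))
tz=telemetry.get_state()["eef_pos"][2]; f=tz-15.8
for dy in (-3,0,3):
  print(dy,wproj(c,(410.5,153.5+dy+13.5,f)),wproj(c,(410.5,153.5+dy-13,f+61)),wproj(c,(410.5,153.5+dy+13,f+61)))
E
```

```text
col257 rows 195-330: [27, 23, 22, 20, 19, 26, 68, 94, 94, 96, 97, 99, 99, 96, 99, 100, 164, 173, 206, 203, 202, 196, 25, 14, 13, 14, 33, 45, 41, 38, 35, 36, 30, 29, 25, 28, 27, 28, 26, 27, 188, 242, 243, 243, 240]
pad4 [ 235  132   46   45 1627] [257.61893055 154.05654579] [411.17850058 153.99306758  12.        ]
-3 [257.30450698 216.04427454] [257.54538868 325.12184686] [257.46696568 276.92026534]
0 [257.29551449 211.18092758] [257.53755074 320.18827705] [257.45624262 270.51654474]
3 [257.28637524 206.25402538] [257.52942098 315.09982789] [257.44513838 263.92887894]
```

Call:
move_arm(
  deltas=[
    [0,0,0.6,0,0,0],
    [0,0,1,0,0,0],
    [0,0,1,0,0,0],
    [0,0,1,0,0,0],
    [0,0,1,0,0,0],
    [0,0,1,0,0,0],
    [0,0,1,0,0,0],
    [0,0,1,0,0,0],
    [0,0,1,0,0,0],
    [0,0,1,0,0,0],
    [0,0,1,0,0,0],
    [0,0,1,0,0,0],
    [0,0,0.4,0,0,0],
    [0,0,0.2,0,0,0],
    [0,0,0.1,0,0,0],
    [0,0,0,0,0,0],
    [0,0,0,0,0,0],
    [0,0,0,0,0,0],
  ],
)

```text
time_s: 9.68
eef_pos: [411.1, 154.2, 30.3]
ee_rot: [0.707, 0.707, 0.001, 0.001]
force: [-0.4, -0.1, 0.3]
width: 25.8
gripper_force: 39.4
```

Call:
move_arm(
  deltas=[
    [0,0,0.05,0,0,0],
    [0,0,0.05,0,0,0],
    [0,0,0,0,0,0],
    [0,0,0,0,0,0],
  ],
)

```text
time_s: 10.02
eef_pos: [410.7, 154.2, 27.8]
ee_rot: [0.707, 0.707, 0.0, 0.0]
force: [-0.8, 0.4, 3.6]
width: 25.9
gripper_force: 39.7
```

Call:
move_arm(
  deltas=[
    [0,0,0,0,0,0],
    [0,0,0,0,0,0],
    [0,0,0,0,0,0],
    [0,0,0,0,0,0],
    [0,0,0,0,0,0],
    [0,0,0,0,0,0],
  ],
  grip=70,
)

```text
time_s: 10.52
eef_pos: [410.0, 154.1, 27.2]
ee_rot: [0.707, 0.707, -0.0, -0.0]
force: [0.0, -0.0, 0.3]
width: 59.9
gripper_force: 0.0
```

Call:
move_arm(
  deltas=[
    [0,0,-0.3,0,0,0],
    [0,0,-1,0,0,0],
    [0,0,-1,0,0,0],
    [0,0,-1,0,0,0],
    [0,0,-1,0,0,0],
    [0,0,-1,0,0,0],
    [0,0,-1,0,0,0],
    [0,0,-1,0,0,0],
    [0,0,-1,0,0,0],
    [0,0,-1,0,0,0],
    [0,0,-1,0,0,0],
    [0,0,-1,0,0,0],
    [0,0,-1,0,0,0],
    [0,0,-0.7,0,0,0],
  ],
)

```text
time_s: 11.68
eef_pos: [410.5, 154.1, 289.8]
ee_rot: [0.707, 0.707, 0.001, 0.001]
force: [1.0, -0.2, 0.0]
width: 59.7
gripper_force: 0.0
```

```bash
python3 - <<'E'
from h import *
c=eyes.read_camera("wrist"); im=c["img"]
o=np.hstack([im[90:230,190:330]]); cv2.imwrite("pics/w3.png",cv2.resize(o[:,:,::-1],(560,560)))
print(telemetry.get_state()["eef_pos"],[wproj(c,p).round(1) for p in [(410.7,153.9,73),(410.7,153.9,12)]])
E
```

```text
[411.69141323 154.24458641 292.33839952] [array([256.6, 161.9]), array([256.5, 153. ])]
```

View pics/w3.png

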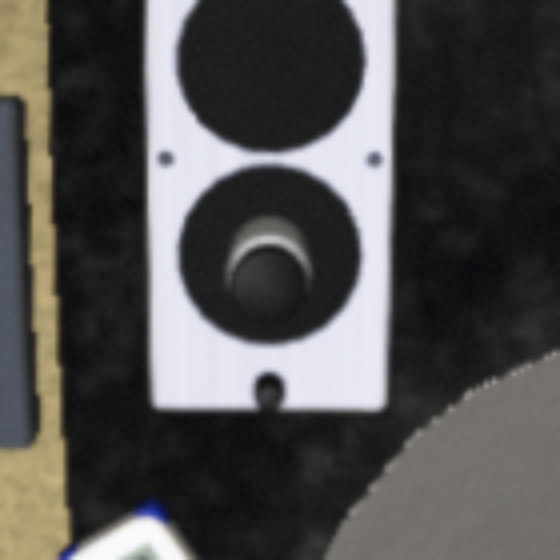

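w3 shows the vial upright and centred on pad_4, with the cap at wrist pixel (257,160) against an ideal 162. Next is the short bottle.

Call:
move_arm(
  deltas=[
    [-0.9,0,0,0,0,0],
    [-1,0,0,0,0,0],
    [-1,0,0,0,0,0],
    [-1,0,0,0,0,0],
    [-1,0,0,0,0,0],
    [-1,0,0,0,0,0],
    [-1,0,0,0,0,0],
    [-1,0,0,0,0,0],
    [-1,0,0,0,0,0],
    [-1,0,0,0,0,0],
    [-1,0,0,0,0,0],
    [-1,0,0,0,0,0],
    [-1,0,0,0,0,0],
    [-1,0,0,0,0,0],
    [-1,0,0,0,0,0],
    [-1,0,0,0,0,0],
    [-1,0.3,0,0,0,0],
    [-1,0.6,0,0,0,0],
    [-1,0.8,0,0,0,0],
    [-1,0.8,0,0,0,0],
  ],
  grip=100,
)

```text
time_s: 13.4
eef_pos: [460.2, -244.8, 286.8]
ee_rot: [0.707, 0.707, -0.0, -0.0]
force: [0.7, -0.5, -0.0]
width: 85.4
gripper_force: 0.0
```

Call:
move_arm(
  deltas=[
    [-1,1,0.3,0,0,0],
    [0,1,0.8,0,0,0],
    [0,1,0.8,0,0,0],
    [0,1,0.8,0,0,0],
    [0,0.2,1,0,0,0],
    [0,0,1,0,0,0],
    [0,0,0.8,0,0,0],
    [0,0,0.8,0,0,0],
    [0,0,0,0,0,0],
    [0,0,0,0,0,0],
    [0,0,0,0,0,0],
  ],
)

```text
time_s: 14.32
eef_pos: [544.5, -264.2, 162.3]
ee_rot: [0.707, 0.707, 0.0, 0.001]
force: [-0.3, 0.2, -0.1]
width: 85.5
gripper_force: 0.0
```

```bash
python3 - <<'E'
from h import *
c=eyes.read_camera("wrist"); im=c["img"]; g=im.min(2)
print(telemetry.get_state()["eef_pos"]); print([wproj(c,p).round(1) for p in [(546,-264,85),(561.6,-397.4,115)]])
m=(g>200).astype(np.uint8); m[:130]=0;m[260:]=0
n,l,s,ce=cv2.connectedComponentsWithStats(m)
for i in range(1,n):
    if s[i,4]>150: print(s[i],ce[i],wplane(c,ce[i],85))
cv2.imwrite("pics/w4.png",im[:,:,::-1])
E
```

```text
[ 544.73031412 -264.4257315   162.80901916]
[array([258.7, 198.5]), array([275.9, 347.6])]
[ 431  135   81  125 6417] [468.89870656 192.38008415] [ 744.11349151 -259.83701631   85.        ]
[ 240  172   41   44 1203] [259.88445553 193.93349958] [ 546.90149245 -260.287585     85.        ]
```

View pics/w4.png

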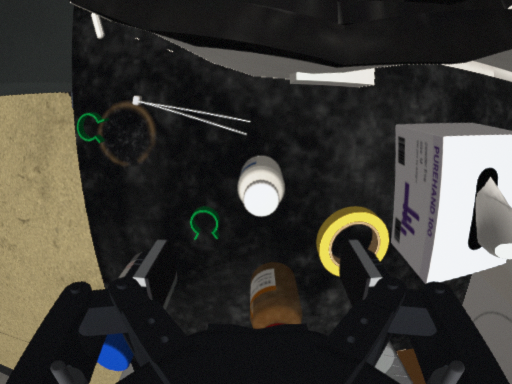

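The wrist view shows the short bottle's cap at (261,198), +2 mm in x from the TCP axis. The tape ring clears the fingers.

Call:
move_arm(
  deltas=[
    [0,0.12,0.9,0,0,0],
    [0,0,0.9,0,0,0],
    [0,0,0.9,0,0,0],
    [0,0,0.9,0,0,0],
    [0,0,0.9,0,0,0],
    [0,0,0.9,0,0,0],
    [0,0,0.8,0,0,0],
    [0,0,0.6,0,0,0],
    [0,0,0.33,0,0,0],
    [0,0,0,0,0,0],
    [0,0,0,0,0,0],
  ],
)

```text
time_s: 15.28
eef_pos: [547.0, -264.3, 19.5]
ee_rot: [0.707, 0.707, 0.0, 0.001]
force: [-0.1, -0.3, 0.3]
width: 85.3
gripper_force: 0.0
```

Call:
move_arm(
  deltas=[
    [0,0,0,0,0,0],
    [0,0,0,0,0,0],
    [0,0,0,0,0,0],
    [0,0,0,0,0,0],
    [0,0,0,0,0,0],
    [0,0,0,0,0,0],
    [0,0,0,0,0,0],
    [0,0,0,0,0,0],
    [0,0,0,0,0,0],
    [0,0,0,0,0,0],
  ],
  grip=0,
  force=40,
)

```text
time_s: 16.12
eef_pos: [547.3, -264.4, 19.7]
ee_rot: [0.707, 0.707, 0.0, 0.001]
force: [-0.0, 1.2, 6.9]
width: 40.3
gripper_force: 40.9
```

Call:
move_arm(
  deltas=[
    [0,0,-0.3,0,0,0],
    [0,0,-1,0,0,0],
    [0,0,-1,0,0,0],
    [0,0,-1,0,0,0],
    [0,0,-1,0,0,0],
    [0,-0.76,-1,0,0,0],
    [0,-0.76,-1,0,0,0],
    [0,-0.76,-1,0,0,0],
    [0,-0.76,-1,0,0,0],
    [0,-0.76,-1,0,0,0],
    [0,-0.76,-1,0,0,0],
    [0,-0.76,-1,0,0,0],
    [0,-0.76,-1,0,0,0],
    [0,-0.75,-1,0,0,0],
    [0,0,0,0,0,0],
  ],
)

```text
time_s: 17.37
eef_pos: [409.3, -265.1, 288.9]
ee_rot: [0.708, 0.707, -0.001, 0.003]
force: [0.1, -0.3, -0.0]
width: 40.2
gripper_force: 40.7
```

Call:
move_arm(
  deltas=[
    [0.5,0,0,0,0,0],
    [1,0,0,0,0,0],
    [1,0,0,0,0,0],
    [1,0,0,0,0,0],
    [1,0,0,0,0,0],
    [1,0,0,0,0,0],
    [1,0,0,0,0,0],
    [1,0,0,0,0,0],
    [1,0,0,0,0,0],
    [1,0,0,0,0,0],
    [1,0,0,0,0,0],
    [1,0,0,0,0,0],
    [1,0,0,0,0,0],
    [1,0,0,0,0,0],
    [1,0,0,0,0,0],
    [1,0,0,0,0,0],
    [1,0,0,0,0,0],
    [1,0,0,0,0,0],
    [1,0,0,0,0,0],
    [1,0,0,0,0,0],
  ],
)

```text
time_s: 19.03
eef_pos: [408.6, 128.1, 282.5]
ee_rot: [0.707, 0.707, -0.001, -0.002]
force: [0.0, -0.9, -0.5]
width: 40.4
gripper_force: 40.7
```

Call:
move_arm(
  deltas=[
    [1,0,0,0,0,0],
    [1,0,0,0,0,0],
    [1,0,0,0,0,0],
    [1,0,0,0,0,0],
    [0.8,0,0,0,0,0],
    [0,0,0,0,0,0],
    [0,0,0,0,0,0],
    [0,0,0,0,0,0],
  ],
)

```text
time_s: 19.7
eef_pos: [409.2, 221.9, 283.4]
ee_rot: [0.707, 0.707, -0.001, -0.001]
force: [-0.3, -0.5, -0.7]
width: 40.3
gripper_force: 40.7
```

```bash
cat > chk.py <<'E'
# held container: compare cap/foot edge rows in wrist view along the axis column
import sys
from h import *
px,py,off,D,C,H=map(float,sys.argv[1:7])
c=eyes.read_camera("wrist"); im=c["img"]; P=np.mean([telemetry.get_state()["eef_pos"] for _ in range(5)],0); print(P)
f=P[2]-off; g=im.max(2)
print("pad centre px",wproj(c,(px,py,12)).round(1))
for dy in (-3,0,3): print(dy,"foot far edge",wproj(c,(P[0],P[1]+dy+D/2,f)).round(1),"cap centre",wproj(c,(P[0],P[1]+dy,f+H)).round(1),"cap near edge",wproj(c,(P[0],P[1]+dy-C/2,f+H)).round(1))
cv2.imwrite(sys.argv[7],im[:,:,::-1])
E
python3 chk.py 410.7 223.3 19.7 42 29 85 pics/w5.png
```

```text
[409.48630575 221.6827892  283.77201352]
pad centre px [258.4 152.5]
-3 foot far edge [257.3 202.6] cap centre [257.1 338.9] cap near edge [257.1 363.6]
0 foot far edge [257.3 197.7] cap centre [257.1 333.1] cap near edge [257.1 358.8]
3 foot far edge [257.3 192.7] cap centre [257.1 327.2] cap near edge [257.1 353.9]
```

View pics/w5.png

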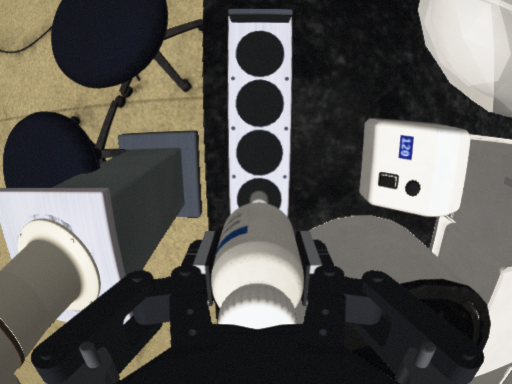

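The wrist view shows pad_3 at (259,152), as predicted, and the bottle's foot edge at row ~201, so about -2 mm in y. I'll correct slightly and descend.

Call:
move_arm(
  deltas=[
    [0.12,0.07,0.6,0,0,0],
    [0,0,1,0,0,0],
    [0,0,1,0,0,0],
    [0,0,1,0,0,0],
    [0,0,1,0,0,0],
    [0,0,1,0,0,0],
    [0,0,1,0,0,0],
    [0,0,1,0,0,0],
    [0,0,1,0,0,0],
    [0,0,1,0,0,0],
    [0,0,1,0,0,0],
    [0,0,1,0,0,0],
    [0,0,0.5,0,0,0],
    [0,0,0.3,0,0,0],
    [0,0,0.1,0,0,0],
    [0,0,0,0,0,0],
    [0,0,0,0,0,0],
    [0,0,0,0,0,0],
  ],
)

```text
time_s: 21.25
eef_pos: [412.3, 224.7, 35.8]
ee_rot: [0.707, 0.707, 0.001, 0.001]
force: [-0.2, 0.4, -0.9]
width: 40.1
gripper_force: 40.7
```

Call:
move_arm(
  deltas=[
    [0,0,0.05,0,0,0],
    [0,0,0,0,0,0],
    [0,0,0,0,0,0],
  ],
)

```text
time_s: 21.5
eef_pos: [411.5, 224.6, 34.0]
ee_rot: [0.707, 0.707, 0.0, 0.0]
force: [0.0, 0.1, -0.6]
width: 40.2
gripper_force: 40.7
```

Call:
move_arm(
  deltas=[
    [0,0,0.05,0,0,0],
    [0,0,0.05,0,0,0],
    [0,0,0.02,0,0,0],
    [0,0,0,0,0,0],
    [0,0,0,0,0,0],
  ],
)

```text
time_s: 21.92
eef_pos: [411.5, 224.6, 31.7]
ee_rot: [0.707, 0.707, 0.0, -0.0]
force: [-2.7, -1.2, 5.9]
width: 39.9
gripper_force: 41.1
```

Call:
move_arm(
  deltas=[
    [0,0,0,0,0,0],
    [0,0,0,0,0,0],
    [0,0,0,0,0,0],
    [0,0,0,0,0,0],
    [0,0,0,0,0,0],
    [0,0,0,0,0,0],
  ],
  grip=85,
)

```text
time_s: 22.42
eef_pos: [411.3, 224.5, 31.2]
ee_rot: [0.707, 0.707, -0.0, -0.0]
force: [0.7, 0.7, 0.0]
width: 72.6
gripper_force: 0.0
```

Call:
move_arm(
  deltas=[
    [0,0,-0.3,0,0,0],
    [0,0,-1,0,0,0],
    [0,0,-1,0,0,0],
    [0,0,-1,0,0,0],
    [0,0,-1,0,0,0],
    [0,0,-1,0,0,0],
    [0,0,-1,0,0,0],
    [0,0,-1,0,0,0],
    [0,0,-1,0,0,0],
    [0,0,-1,0,0,0],
    [0,0,-1,0,0,0],
    [0,0,-1,0,0,0],
    [0,0,-1,0,0,0],
    [0,0,-0.7,0,0,0],
  ],
)

```text
time_s: 23.58
eef_pos: [411.7, 224.6, 293.9]
ee_rot: [0.707, 0.707, 0.001, 0.001]
force: [-1.0, 0.7, 0.3]
width: 72.5
gripper_force: 0.0
```

```bash
python3 - <<'E'
from h import *
c=eyes.read_camera("wrist"); im=c["img"]
cv2.imwrite("pics/w6.png",cv2.resize(im[90:270,180:340,::-1],(480,540)))
print(telemetry.get_state()["eef_pos"],[wproj(c,p).round(1) for p in [(411,223.3,97),(411,223.3,12),(411,153.8,73)]])
g=im.min(2); m=(g>180).astype(np.uint8)
E
```

```text
[412.88880404 224.88932826 296.48185881] [array([255.8, 166.4]), array([255.9, 153.3]), array([255.9, 214. ])]
```

View pics/w6.png

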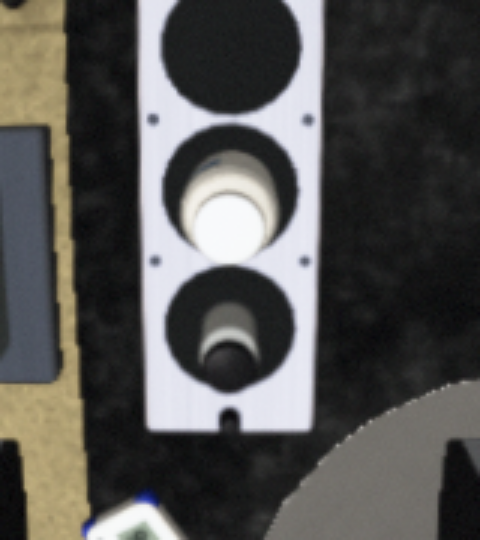

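Call:
move_arm(
  deltas=[
    [-0.6,0,0,0,0,0],
    [-1,0,0,0,0,0],
    [-1,0,0,0,0,0],
    [-1,0,0,0,0,0],
    [-1,0,0,0,0,0],
    [-1,0,0,0,0,0],
    [-1,0,0,0,0,0],
    [-1,0,0,0,0,0],
    [-1,0,0,0,0,0],
    [-1,0,0,0,0,0],
    [-1,0,0,0,0,0],
    [-1,0,0,0,0,0],
    [-1,0,0,0,0,0],
    [-1,0,0,0,0,0],
    [-1,0,0,0,0,0],
    [-1,0,0,0,0,0],
    [-1,0,0,0,0,0],
    [-1,0,0,0,0,0],
    [-1,0,0,0,0,0],
    [-1,0,0,0,0,0],
  ],
  grip=100,
)

```text
time_s: 25.3
eef_pos: [410.9, -168.3, 290.9]
ee_rot: [0.707, 0.707, -0.0, -0.0]
force: [0.1, 0.2, 0.3]
width: 85.2
gripper_force: 0.0
```

Call:
move_arm(
  deltas=[
    [-1,0,0,0,0,0],
    [-1,0.6,0,0,0,0],
    [-1,0.6,0,0,0,0],
    [-1,0.8,0,0,0,0],
    [-1,0.8,0,0,0,0],
    [-1,0.8,0.2,0,0,0],
    [-1,0.8,0.4,0,0,0],
    [-1,0.8,0.4,0,0,0],
    [-1,0.8,0.4,0,0,0],
    [-1,0.8,0.5,0,0,0],
    [-1,0.8,0.6,0,0,0],
    [-0.5,0,0.8,0,0,0],
    [0,0,0.8,0,0,0],
    [0,0,0.8,0,0,0],
    [0,0,0,0,0,0],
    [0,0,0,0,0,0],
    [0,0,0,0,0,0],
  ],
)

```text
time_s: 26.72
eef_pos: [563.3, -397.5, 194.2]
ee_rot: [0.707, 0.707, -0.0, 0.0]
force: [-0.6, -0.1, 0.5]
width: 85.4
gripper_force: 0.0
```

```bash
python3 - <<'E'
from h import *
c=eyes.read_camera("wrist"); im=c["img"]; r,g,b=[im[:,:,i].astype(int) for i in range(3)]
print(telemetry.get_state()["eef_pos"]); print(wproj(c,(562,-397.4,115)))
m=((r>120)&(g<70)&(b<70)).astype(np.uint8)
n,l,s,ce=cv2.connectedComponentsWithStats(m)
for i in range(1,n):
    if s[i,4]>100: print(s[i],ce[i],wplane(c,ce[i],112))
E
```

```text
[ 563.59476121 -397.77215146  194.90812471]
[255.14996813 197.78143784]
[ 237  178   42   40 1300] [257.72461538 197.09923077] [ 564.03376884 -397.85784264  112.        ]
```

w6 shows the short bottle's cap at wrist (256,166), which matches the ideal. The red cap lies under the TCP, (258,197). Down and grasp.

Call:
move_arm(
  deltas=[
    [0,0.02,0.9,0,0,0],
    [0,0,0.9,0,0,0],
    [0,0,0.9,0,0,0],
    [0,0,0.9,0,0,0],
    [0,0,0.9,0,0,0],
    [0,0,0.9,0,0,0],
    [0,0,0.9,0,0,0],
    [0,0,0.7,0,0,0],
    [0,0,0.4,0,0,0],
    [0,0,0,0,0,0],
    [0,0,0,0,0,0],
  ],
)

```text
time_s: 27.68
eef_pos: [564.0, -397.7, 45.9]
ee_rot: [0.707, 0.707, -0.0, 0.0]
force: [-0.2, -0.5, 0.5]
width: 85.1
gripper_force: 0.0
```

Call:
move_arm(
  deltas=[
    [0,0,0,0,0,0],
    [0,0,0,0,0,0],
    [0,0,0,0,0,0],
    [0,0,0,0,0,0],
    [0,0,0,0,0,0],
    [0,0,0,0,0,0],
    [0,0,0,0,0,0],
    [0,0,0,0,0,0],
    [0,0,0,0,0,0],
  ],
  grip=0,
  force=50,
)

```text
time_s: 28.43
eef_pos: [564.3, -398.5, 47.1]
ee_rot: [0.707, 0.707, -0.0, 0.001]
force: [-1.2, -0.0, 6.6]
width: 51.7
gripper_force: 53.0
```

Call:
move_arm(
  deltas=[
    [0,0,-0.3,0,0,0],
    [0,0,-0.7,0,0,0],
    [0,0,-1,0,0,0],
    [0,0,-1,0,0,0],
    [0,0,-1,0,0,0],
    [0,0,-1,0,0,0],
    [0,0,-1,0,0,0],
    [0,0,-1,0,0,0],
    [0,0,-1,0,0,0],
    [0,0,-1,0,0,0],
    [0,-0.4,-1,0,0,0],
    [0,-0.8,-1,0,0,0],
    [0,-0.9,-1,0,0,0],
    [0,-0.9,-1,0,0,0],
    [0,-0.9,0,0,0,0],
    [0,-0.9,0,0,0,0],
    [0,-0.9,0,0,0,0],
    [0,-0.9,0,0,0,0],
    [0.6,-0.9,0,0,0,0],
    [1,-0.17,0,0,0,0],
  ],
)

```text
time_s: 30.1
eef_pos: [407.7, -366.2, 305.6]
ee_rot: [0.708, 0.706, -0.001, -0.0]
force: [0.4, -0.1, -2.3]
width: 51.9
gripper_force: 53.0
```

Call:
move_arm(
  deltas=[
    [1,0,0,0,0,0],
    [1,0,0,0,0,0],
    [1,0,0,0,0,0],
    [1,0,0,0,0,0],
    [1,0,0,0,0,0],
    [1,0,0,0,0,0],
    [1,0,0,0,0,0],
    [1,0,0,0,0,0],
    [1,0,0,0,0,0],
    [1,0,0,0,0,0],
    [1,0,0,0,0,0],
    [1,0,0,0,0,0],
    [1,0,0,0,0,0],
    [1,0,0,0,0,0],
    [1,0,0,0,0,0],
    [1,0,0,0,0,0],
    [1,0,0,0,0,0],
    [1,0,0,0,0,0],
    [1,0,0,0,0,0],
    [1,0,0,0,0,0],
  ],
)

```text
time_s: 31.77
eef_pos: [409.8, 35.7, 305.9]
ee_rot: [0.707, 0.707, 0.0, 0.0]
force: [0.8, -0.3, -2.9]
width: 51.6
gripper_force: 53.0
```

Call:
move_arm(
  deltas=[
    [1,0,0,0,0,0],
    [1,0,0,0,0,0],
    [1,0,0,0,0,0],
    [1,0,0,0,0,0],
    [1,0,0,0,0,0],
    [1,0,0,0,0,0],
    [1,0,0,0,0,0],
    [1,0,0,0,0,0],
    [1,0,0,0,0,0],
    [1,0,0,0,0,0],
    [1,0,0,0,0,0],
    [1,0,0,0,0,0],
    [1,0,0,0,0,0],
    [0,0,0,0,0,0],
    [0,0,0,0,0,0],
    [0,0,0,0,0,0],
    [0,0,0,0,0,0],
  ],
)

```text
time_s: 33.18
eef_pos: [410.3, 293.7, 305.5]
ee_rot: [0.707, 0.707, -0.0, 0.0]
force: [-0.1, 0.3, -2.6]
width: 51.8
gripper_force: 53.1
```

```bash
python3 chk.py 411 293.4 46.5 54 35 115 pics/w7.png
```

```text
[410.38671185 293.72343311 305.50155313]
pad centre px [257.3 151.1]
-3 foot far edge [256.9 179.6] cap centre [257.  343.9] cap near edge [257.1 373.1]
0 foot far edge [256.8 175.2] cap centre [257.  338.1] cap near edge [257.1 368.6]
3 foot far edge [256.8 170.7] cap centre [257.  332.1] cap near edge [257.  363.9]
```

View pics/w7.png

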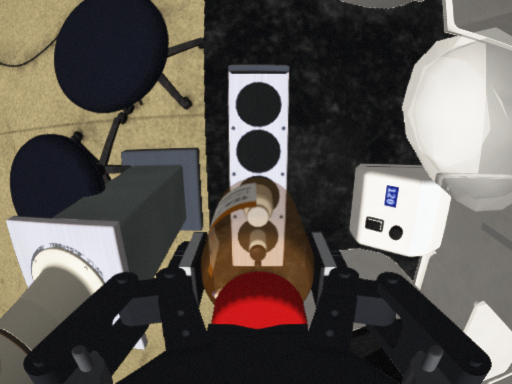

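The brown bottle hangs straight, with its foot edge at row ~177 (-1 mm). Pad_2 is at (257,151), as predicted. Descending with a 1 mm correction.

Call:
move_arm(
  deltas=[
    [0.04,0.03,0.6,0,0,0],
    [0,0,1,0,0,0],
    [0,0,1,0,0,0],
    [0,0,1,0,0,0],
    [0,0,1,0,0,0],
    [0,0,1,0,0,0],
    [0,0,1,0,0,0],
    [0,0,1,0,0,0],
    [0,0,1,0,0,0],
    [0,0,1,0,0,0],
    [0,0,1,0,0,0],
    [0,0,1,0,0,0],
    [0,0,0.4,0,0,0],
    [0,0,0.2,0,0,0],
    [0,0,0,0,0,0],
    [0,0,0,0,0,0],
    [0,0,0,0,0,0],
    [0,0,0,0,0,0],
  ],
)

```text
time_s: 34.73
eef_pos: [411.9, 295.7, 62.5]
ee_rot: [0.707, 0.707, 0.001, 0.001]
force: [-0.2, -0.7, -1.9]
width: 51.7
gripper_force: 53.1
```

Call:
move_arm(
  deltas=[
    [0,0,0.05,0,0,0],
    [0,0,0.05,0,0,0],
    [0,0,0,0,0,0],
    [0,0,0,0,0,0],
  ],
)

```text
time_s: 35.07
eef_pos: [410.9, 295.3, 59.3]
ee_rot: [0.707, 0.707, -0.0, -0.0]
force: [-0.7, 0.5, -2.6]
width: 52.1
gripper_force: 53.1
```

Call:
move_arm(
  deltas=[
    [-0.03,0,0.04,0,0,0],
    [0,0,0.04,0,0,0],
    [0,0,0,0,0,0],
    [0,0,0,0,0,0],
  ],
)

```text
time_s: 35.4
eef_pos: [411.0, 295.3, 59.1]
ee_rot: [0.707, 0.707, 0.0, -0.0]
force: [-5.4, 0.6, 8.8]
width: 51.7
gripper_force: 54.2
```

Call:
move_arm(
  deltas=[
    [0,0,-0.02,0,0,0],
    [0,0,0,0,0,0],
    [0,0,0,0,0,0],
    [0,0,0,0,0,0],
    [0,0,0,0,0,0],
    [0,0,0,0,0,0],
  ],
  grip=95,
)

```text
time_s: 35.9
eef_pos: [410.9, 294.7, 58.0]
ee_rot: [0.707, 0.707, -0.0, -0.0]
force: [-0.1, -0.4, -0.2]
width: 81.3
gripper_force: 0.0
```

Call:
move_arm(
  deltas=[
    [0,0,-0.3,0,0,0],
    [0,0,-1,0,0,0],
    [0,0,-1,0,0,0],
    [0,0,-1,0,0,0],
    [0,0,-1,0,0,0],
    [0,0,-1,0,0,0],
    [0,0,-1,0,0,0],
    [0,0,-1,0,0,0],
    [0,0,-1,0,0,0],
    [0,0,-1,0,0,0],
    [0,0,-1,0,0,0],
    [0,0,-1,0,0,0],
    [0,0,-0.7,0,0,0],
    [0,0,0,0,0,0],
  ],
)

```text
time_s: 37.07
eef_pos: [412.4, 295.3, 302.2]
ee_rot: [0.707, 0.707, 0.003, 0.001]
force: [-0.1, 0.8, -0.1]
width: 81.5
gripper_force: 0.0
```

```bash
python3 - <<'E'
from h import *
c=eyes.read_camera("wrist"); im=c["img"]; r,g,b=[im[:,:,i].astype(int) for i in range(3)]
print(telemetry.get_state()["eef_pos"],[wproj(c,p).round(1) for p in [(411,293.4,127),(411,223.3,97),(411,153.8,73)]])
m=((r>120)&(g<70)&(b<70)).astype(np.uint8)
n,l,s,ce=cv2.connectedComponentsWithStats(m)
for i in range(1,n):
    if s[i,4]>100: print(s[i],ce[i],wplane(c,ce[i],125))
E
```

```text
[411.72712931 295.00764914 300.00539513] [array([254.5, 171.6]), array([254.8, 219.8]), array([254.9, 257.7])]
[240 155  31  29 695] [254.51654676 168.8705036 ] [410.98252253 295.99909867 125.        ]
```

Call:
move_arm(
  deltas=[
    [-0.6,0,0,0,0,0],
    [-1,0,0,0,0,0],
    [-1,0,0,0,0,0],
    [-1,0,0,0,0,0],
    [-1,0,0,0,0,0],
    [-1,0,0,0,0,0],
    [-1,0,0,0,0,0],
    [-1,0,0,0,0,0],
    [-1,0,0,0,0,0],
    [-1,0,0,0,0,0],
    [-1,0,0,0,0,0],
    [-1,0,0,0,0,0],
    [-1,0,0,0,0,0],
    [-1,0,0,0,0,0],
    [-1,0,0,0,0,0],
    [-1,0,0,0,0,0],
    [-1,0,0,0,0,0],
    [-1,0,0,0,0,0],
    [-1,0,0,0,0,0],
    [-1,0,0,0,0,0],
  ],
  grip=100,
)

```text
time_s: 38.78
eef_pos: [409.5, -98.4, 296.3]
ee_rot: [0.707, 0.707, -0.001, -0.001]
force: [0.3, -0.4, -0.2]
width: 85.5
gripper_force: 0.0
```

Call:
move_arm(
  deltas=[
    [-1,0,0,0,0,0],
    [-1,0,0,0,0,0],
    [-1,0,0,0,0,0],
    [-1,0,0,0,0,0],
    [-1,0,0,0,0,0],
    [-1,0,0,0,0,0],
    [-1,0,0,0,0,0],
    [-1,0,0,0,0,0],
    [-1,0,0,0,0,0],
    [-1,0,0,0,0,0],
    [-1,0,0,0,0,0],
    [-1,0,0,0,0,0],
    [-1,0,0,0,0,0],
    [-1,0,0,0,0,0],
    [-0.6,0.05,0,0,0,0],
    [0,0,0,0,0,0],
    [0,0,0,0,0,0],
    [0,0,0,0,0,0],
  ],
)

```text
time_s: 40.28
eef_pos: [411.7, -388.4, 297.5]
ee_rot: [0.707, 0.707, 0.0, -0.001]
force: [-0.1, 0.6, -0.3]
width: 85.4
gripper_force: 0.0
```

```bash
python3 - <<'E'
from h import *
c=eyes.read_camera("wrist"); im=c["img"]; r,g,b=[im[:,:,i].astype(int) for i in range(3)]
print(telemetry.get_state()["eef_pos"],wproj(c,(412,-390.4,150)))
m=((b>110)&(r<90)&(b-r>60)).astype(np.uint8)
n,l,s,ce=cv2.connectedComponentsWithStats(m)
for i in range(1,n):
    if s[i,4]>100: print(s[i],ce[i],wplane(c,ce[i],148))
E
```

```text
[ 411.85952227 -388.31189277  297.82111699] [257.27797913 178.03302695]
[ 241  157   38   40 1150] [259.49304348 176.77826087] [ 414.24738875 -389.61973052  148.        ]
```

Call:
move_arm(
  deltas=[
    [-0.1,0.11,0.8,0,0,0],
    [0,0,1,0,0,0],
    [0,0,1,0,0,0],
    [0,0,1,0,0,0],
    [0,0,1,0,0,0],
    [0,0,0.9,0,0,0],
    [0,0,0.9,0,0,0],
    [0,0,0.8,0,0,0],
    [0,0,0.8,0,0,0],
    [0,0,0.54,0,0,0],
    [0,0,0,0,0,0],
    [0,0,0,0,0,0],
    [0,0,0,0,0,0],
  ],
)

```text
time_s: 41.42
eef_pos: [414.7, -391.7, 124.5]
ee_rot: [0.707, 0.707, -0.0, 0.001]
force: [0.1, -1.7, -0.2]
width: 85.6
gripper_force: 0.0
```

Call:
move_arm(
  deltas=[
    [0,0,0,0,0,0],
    [0,0,0,0,0,0],
    [0,0,0,0,0,0],
    [0,0,0,0,0,0],
    [0,0,0,0,0,0],
    [0,0,0,0,0,0],
    [0,0,0,0,0,0],
    [0,0,0,0,0,0],
    [0,0,0,0,0,0],
    [0,0,0,0,0,0],
  ],
  grip=0,
  force=60,
)

```text
time_s: 42.25
eef_pos: [414.3, -391.9, 124.1]
ee_rot: [0.707, 0.707, -0.0, 0.001]
force: [-0.9, 0.3, 5.4]
width: 36.5
gripper_force: 60.9
```

Call:
move_arm(
  deltas=[
    [0,0,-0.3,0,0,0],
    [0,0,-0.6,0,0,0],
    [0,0,-0.9,0,0,0],
    [0,0,-1,0,0,0],
    [0,0,-1,0,0,0],
    [0,0,-1,0,0,0],
    [0,0,-1,0,0,0],
    [0,0,-1,0,0,0],
    [0,0,-1,0,0,0],
    [0,0,-1,0,0,0],
    [0,0,-1,0,0,0],
    [0,0,-1,0,0,0],
    [0,0,-1,0,0,0],
    [0,0,-0.8,0,0,0],
    [0,0,-0.3,0,0,0],
    [0,0,0,0,0,0],
    [0,0,0,0,0,0],
  ],
)

```text
time_s: 43.67
eef_pos: [413.9, -391.0, 380.4]
ee_rot: [0.707, 0.707, 0.0, -0.001]
force: [0.5, 0.3, -4.8]
width: 35.9
gripper_force: 60.5
```

Call:
move_arm(
  deltas=[
    [0.2,-0.16,0,0,0,0],
    [0.4,0,0,0,0,0],
    [0.6,0,0,0,0,0],
    [0.8,0,0,0,0,0],
    [0.9,0,0,0,0,0],
    [0.9,0,0,0,0,0],
    [0.9,0,0,0,0,0],
    [0.9,0,0,0,0,0],
    [0.9,0,0,0,0,0],
    [0.9,0,0,0,0,0],
    [0.9,0,0,0,0,0],
    [0.9,0,0,0,0,0],
    [0.9,0,0,0,0,0],
    [0.9,0,0,0,0,0],
    [0.9,0,0,0,0,0],
    [0.9,0,0,0,0,0],
    [0.9,0,0,0,0,0],
    [0.9,0,0,0,0,0],
    [0.9,0,0,0,0,0],
    [0.9,0,0,0,0,0],
  ],
)

```text
time_s: 45.33
eef_pos: [410.1, -61.4, 380.9]
ee_rot: [0.707, 0.707, 0.0, -0.0]
force: [-0.2, -0.1, -4.5]
width: 36.6
gripper_force: 60.5
```

Call:
move_arm(
  deltas=[
    [0.9,0,0,0,0,0],
    [0.9,0,0,0,0,0],
    [0.9,0,0,0,0,0],
    [0.9,0,0,0,0,0],
    [0.9,0,0,0,0,0],
    [0.9,0,0,0,0,0],
    [0.9,0,0,0,0,0],
    [0.9,0,0,0,0,0],
    [0.9,0,0,0,0,0],
    [0.9,0,0,0,0,0],
    [0.9,0,0,0,0,0],
    [0.9,0,0,0,0,0],
    [0.9,0,0,0,0,0],
    [0.9,0,0,0,0,0],
    [0.9,0,0,0,0,0],
    [0.9,0,0,0,0,0],
    [0.9,0,0,0,0,0],
    [0.9,0,0,0,0,0],
    [0.9,0,0,0,0,0],
    [0.9,0,0,0,0,0],
  ],
)

```text
time_s: 47.0
eef_pos: [409.5, 297.9, 380.8]
ee_rot: [0.707, 0.707, -0.0, -0.0]
force: [-1.2, -0.5, -4.0]
width: 36.3
gripper_force: 60.5
```

Call:
move_arm(
  deltas=[
    [0.9,0,0,0,0,0],
    [0.8,0,0,0,0,0],
    [0.5,0,0,0,0,0],
    [0.3,0,0,0,0,0],
    [0,0,0,0,0,0],
    [0,0,0,0,0,0],
    [0,0,0,0,0,0],
    [0,0,0,0,0,0],
    [0,0,0,0,0,0],
  ],
)

```text
time_s: 47.75
eef_pos: [411.1, 346.1, 381.4]
ee_rot: [0.707, 0.707, 0.0, 0.0]
force: [0.4, -0.3, -4.2]
width: 36.1
gripper_force: 60.5
```

```bash
python3 chk.py 411.2 363.5 124.1 64 38 150 pics/w8.png; python3 -c "
from h import *
c=eyes.read_camera('side'); print(c['img'].shape); cv2.imwrite('pics/s8.png',cv2.resize(c['img'][60:310,100:350,::-1],(500,500)))"
```

```text
[411.08676761 346.19253159 381.41623471]
pad centre px [256.9 133.5]
-3 foot far edge [256.8 151.5] cap centre [256.8 277.1] cap near edge [256.9 307.9]
0 foot far edge [256.7 148.2] cap centre [256.8 271.8] cap near edge [256.9 303.4]
3 foot far edge [256.7 144.9] cap centre [256.8 266.3] cap near edge [256.8 298.7]
(384, 512, 3)
```

View pics/w8.png

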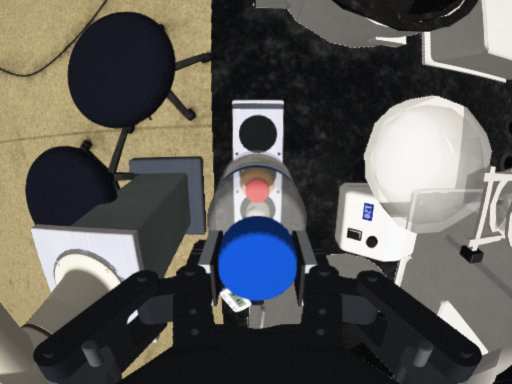

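View pics/s8.png

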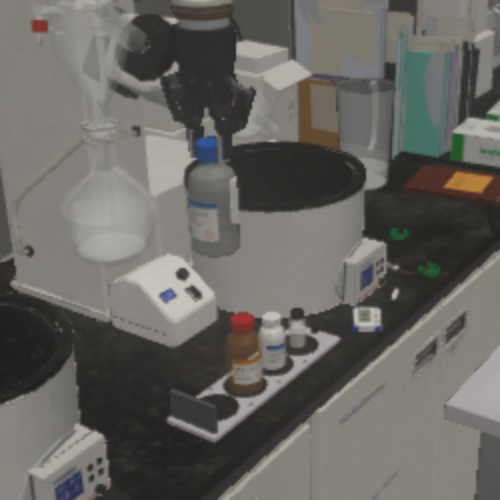

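The wrist view shows the tall bottle's foot edge at row ~152 and pad_1 at (257,133), as predicted. The side view shows the bottle hanging upright and the other three standing in order on their pads. Moving +18 mm in y, then down.

Call:
move_arm(
  deltas=[
    [0.4,0,0,0,0,0],
    [0.5,0,0.3,0,0,0],
    [0,0,0.8,0,0,0],
    [0,0,1,0,0,0],
    [0,0,1,0,0,0],
    [0,0,1,0,0,0],
    [0,0,1,0,0,0],
    [0,0,1,0,0,0],
    [0,0,1,0,0,0],
    [0,0,1,0,0,0],
    [0,0,1,0,0,0],
    [0,0,1,0,0,0],
    [0,0,0.8,0,0,0],
    [0,0,0.6,0,0,0],
    [0,0,0.4,0,0,0],
    [0,0,0.1,0,0,0],
    [0,0,0,0,0,0],
    [0,0,0,0,0,0],
    [0,0,0,0,0,0],
    [0,0,0,0,0,0],
  ],
)

```text
time_s: 49.52
eef_pos: [411.6, 365.0, 142.4]
ee_rot: [0.707, 0.707, 0.001, 0.0]
force: [0.3, 0.4, -3.5]
width: 36.4
gripper_force: 60.6
```

Call:
move_arm(
  deltas=[
    [0,0,0.05,0,0,0],
    [0,0,0.05,0,0,0],
    [0,0,0,0,0,0],
    [0,0,0,0,0,0],
  ],
)

```text
time_s: 49.85
eef_pos: [410.9, 364.6, 139.3]
ee_rot: [0.707, 0.707, -0.0, -0.0]
force: [0.4, 1.3, -3.5]
width: 36.2
gripper_force: 60.6
```

Call:
move_arm(
  deltas=[
    [0,0,0.05,0,0,0],
    [0,0,0.05,0,0,0],
    [0,0,0,0,0,0],
    [0,0,0,0,0,0],
    [0,0,0,0,0,0],
  ],
)

```text
time_s: 50.27
eef_pos: [410.9, 364.7, 137.3]
ee_rot: [0.707, 0.707, -0.0, -0.0]
force: [0.0, -0.2, -3.9]
width: 36.2
gripper_force: 60.6
```

Call:
move_arm(
  deltas=[
    [0,0,0.04,0,0,0],
    [0,0,0.04,0,0,0],
    [0,0,0,0,0,0],
    [0,0,0,0,0,0],
    [0,0,0,0,0,0],
  ],
)

```text
time_s: 50.68
eef_pos: [411.1, 364.8, 136.1]
ee_rot: [0.707, 0.707, 0.0, 0.0]
force: [-1.0, -0.2, -0.2]
width: 36.3
gripper_force: 61.1
```

Call:
move_arm(
  deltas=[
    [0,0,0.03,0,0,0],
    [0,0,0,0,0,0],
    [0,0,0,0,0,0],
  ],
)

```text
time_s: 50.93
eef_pos: [411.2, 365.0, 136.1]
ee_rot: [0.707, 0.707, 0.001, 0.0]
force: [-2.7, -1.4, 5.3]
width: 36.4
gripper_force: 61.5
```

Call:
move_arm(
  deltas=[
    [0,0,0,0,0,0],
    [0,0,0,0,0,0],
    [0,0,0,0,0,0],
    [0,0,0,0,0,0],
    [0,0,0,0,0,0],
    [0,0,0,0,0,0],
  ],
  grip=80,
)

```text
time_s: 51.43
eef_pos: [411.0, 364.6, 135.0]
ee_rot: [0.707, 0.707, -0.0, 0.0]
force: [-0.6, -0.5, -0.3]
width: 68.3
gripper_force: 0.0
```

Call:
move_arm(
  deltas=[
    [0,0,-0.3,0,0,0],
    [0,0,-1,0,0,0],
    [0,0,-1,0,0,0],
    [0,0,-1,0,0,0],
    [0,0,-1,0,0,0],
    [0,0,-1,0,0,0],
    [0,0,-1,0,0,0],
    [0,0,-1,0,0,0],
    [0,0,-1,0,0,0],
    [0,0,-1,0,0,0],
    [0,0,0,0,0,0],
    [0,0,0,0,0,0],
    [0,0,0,0,0,0],
  ],
)

```text
time_s: 52.52
eef_pos: [410.6, 364.5, 320.3]
ee_rot: [0.707, 0.707, -0.001, -0.0]
force: [-0.8, -0.3, -1.1]
width: 68.4
gripper_force: 0.0
```

Call:
move_arm(
  deltas=[
    [-1,-0.3,0,0,0,0],
    [-1,-0.3,0,0,0,0],
    [-1,-0.3,0,0,0,0],
    [-1,-0.3,0,0,0,0],
    [-1,-0.3,0,0,0,0],
    [-1,-0.3,0,0,0,0],
    [-1,-0.3,0,0,0,0],
    [-1,-0.3,0,0,0,0],
    [-1,0,0,0,0,0],
    [-1,0,0,0,0,0],
    [-1,0,0,0,0,0],
    [-1,0,0,0,0,0],
    [-1,0,0,0,0,0],
    [-1,0,0,0,0,0],
    [-1,0,0,0,0,0],
    [-1,0,0,0,0,0],
    [-1,0,0,0,0,0],
    [0,0,0,0,0,0],
    [0,0,0,0,0,0],
  ],
)

```text
time_s: 54.1
eef_pos: [362.4, 24.4, 319.8]
ee_rot: [0.708, 0.706, -0.001, -0.001]
force: [-0.7, 0.6, -0.1]
width: 68.5
gripper_force: 0.0
```

```bash
python3 - <<'E'
from h import *
c=eyes.read_camera("top"); im=c["img"]; r,g,b=[im[:,:,i].astype(int) for i in range(3)]
a=cv2.resize(im[185:240,130:240,::-1],(770,385),interpolation=cv2.INTER_CUBIC)
for x,y,z in [(411.3,363.5,162),(410.9,293.4,127),(410.7,223.3,97),(410.4,153.8,73)]: print(proj(c,(x,y,z)).round(1), ((proj(c,(x,y,z))-[130,185])*7+3).round())
for m,z in [((b>130)&(r<100),162),((r>130)&(g<80),127)]:
    q=np.zeros(r.shape,bool); q[190:235,138:232]=m[190:235,138:232]; ys,xs=np.nonzero(q); print(xs.mean(),ys.mean(),onplane(c,(xs.mean(),ys.mean()),z))
cv2.imwrite("pics/t9.png",a)
E
```

```text
[144.  210.6] [101. 182.]
[168.5 211.3] [272. 187.]
[191.7 211.9] [435. 191.]
[213.7 212.2] [589. 194.]
143.23423423423424 211.12612612612614 [409.69095961 365.70241941 162.        ]
167.7093023255814 211.74418604651163 [409.6305508  295.83885139 127.        ]
```

View pics/t9.png

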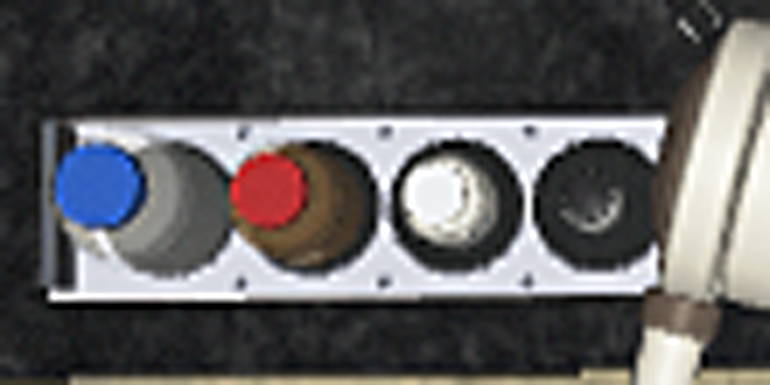

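The top view shows all four standing in order: blue (99,185), red (269,190), white (434,192), vial (590,197). All are within about 2.5 mm of the pad centres, and the robot is clear.

```bash
python3 -c "
from workcell import order; print(order.close_job())"
```

```text
the job is handed in; nothing more can be done
None
```

The job is handed in: all four containers stand freely and upright on their pads, tallest beside the end plate down to the vial beside the peg, each within about 2.5 mm of its pad's centre by my camera measurements, after about 54 s of the 144 s allowed (no verdict was returned).

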